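# Set and lock the clamp pressure, then hold the gear-case cover over its screw holes

### The arm

A 6-joint arm with a two-finger parallel gripper is mounted at the origin on the work surface. World frame = base frame: x ahead of the robot, y to its left, z up, the work surface at z = 0. Lengths are in m, angles in rad, forces in N, time in s.
With the tool pointing down it reaches from about 0.35 to 0.975 m from the base axis. Payload 4.9 kg.
Tool frame: the origin (TCP) lies at the very end of the fingers, on their centre line; the grasp point (between the pads) lies 19 mm behind it; z points along the fingers, y is the line along which they close (so a half turn about z gives the same grasp; the last joint's range is limited). The gripper opens to 85 mm and grips with 20 to 120 N. Pads are 22 mm wide; open, the fingers measure 114 mm over their backs; the gripper's body (76 mm by 85 mm) begins 54 mm behind the grasp point. The pads swing forward as they close: fully open they stand 13 mm farther back than shut.
Start: joints at [0.993, 0.053, 1.613, -0, 1.476, -0.119], TCP at [0.277, 0.56, 0.231] pointing down, gripper open.
Joint ranges: [-3.01, 3.01], [-1.01, 2.22], [0.06, 2.58], [-1.02, 4.17], [0.09, 2.62], [-3.14, 3.14]. Speed limits (rad/s): [2.57, 2.57, 3.14, 3.14, 3.14, 3.14].

### API

Orientations are given as a rotation vector (axis times angle).
In Python, from station import * gives the robot as it stands.
- The arm moves only by the shell command python3 -m crank 'ROWS' [OPENING] [FORCE]. ROWS is JSON, a list of rows, each an object with "offset": the shift along the tool's x, y, z in m, a list of three; "twist": the turn, a rotation vector about the tool's x, y, z in degrees, a list of three. In form: [{"offset": [x, y, z], "twist": [rx, ry, rz]}, ...]. A call has 1 to 20 rows; each row is the pose to reach, as a shift and turn from the pose commanded when the call began, along the tool's axes at that moment; what a row does not reach only later rows make up. A row lasts 1/8 s, in which the tool goes at most 62.5 mm and 10.7 degrees, less where a joint would pass 70% of its speed; a pose out of reach is approached as far as the arm can. A call with a gripper value outside its range is refused whole. OPENING is the opening, from 0 (shut) to 1 (fully open), set as the call begins (- or left out, the last holds). The fingers move at their own pace and stop on an object; FORCE is the grip in N (left out, the last holds). Time passes only in rows, so rows that repeat a pose let the fingers close. It gives the time, the measured TCP pose, the force, the opening and the grip force at its end, in the units of the state.
- get_obs(): the state, without advancing time (a new reading comes with each control period).
- get_image(name): name is "scene" or "top"; returns the picture (420x560x3 uint8, red, green, blue); there is no depth.
- get_calibration(name): a dict with "intrinsics" (3x3 intrinsics, pixels), "k1" (the pictures are not rectified: a ray, as slopes to the right and down, at radius r is drawn at 1 + k1 r^2 times it, then the intrinsics apply), "world_from_camera" (4x4, takes a point from camera to world coordinates). Camera axes: x right, y up, looking along -z (the intrinsics and any distortion apply to the point x, -y, -z); pixel columns grow to the right and rows downward; lengths in m; the calibration is good to about 2 mm. A picture is of the moment at which its call begins. get_calibration takes no time and is no camera call.
- finish_job(): hands the job in; it is judged then, once.
Trained networks look in the newest picture that a camera, given by its name, has taken for a name from the list of things; names that differ only in an ending like _2 or _b are one class to them, and where a whole thing is asked for, a point or a joint stands for the part that bears it (a point fixed in the world has none). Each returns a list of dicts, best first, with "confidence" (0 to 1); they miss things now and then, are a little off and sometimes report something else, mostly with a low value. They report only what shows in the picture. A call takes as long as a camera call.
- cut_out(query, camera): "region" (420x560 bool, what is visible of it) and "rect" ([centre column, centre row, width, height] in pixels, round what is visible of it).
The state is a dict: "t": time; "q": joint angles; "dq": joint speeds; "effort": joint torques, N m; "tool_pos": TCP position; "tool_rot": TCP orientation; "contact_force": force on the tool from outside, world axes, zero at the start; "wrist_torque": the same for the moment, N m; "opening": finger opening in m; "grip_force": force on a finger pad.
Only numpy, scipy, OpenCV 4.12 (cv2) and the standard library are available. Lean on these libraries where they do the work, as an engineer would, in place of code of your own. Each camera call takes 0.05 s, during which the arm holds its last target. There are 200 camera calls.

### The job

The gear case is held in an air clamp: turn the wing knob of the regulator until its pointer stands on the long mark, then slide the locking fork fully home over the knob. Then pick up the three-hole cover plate and hold it still and level, hovering about 15 mm above the gear case without touching it, each of its three holes in line with its own threaded hole, so that a colleague can start the screws. Finish while still holding it there, and leave the four-hole cover and everything else on the bench where it is.

Things in the scene. Friction and masses are not known exactly. Their poses are not given: they have to be found in the camera images.
- regulator: Fixed air regulator, an aluminium block 170 x 80 x 45 mm (x, y, z), its top 45 mm over the bench; origin at the centre of its underside. On its top the wing knob turns about a vertical axis 40 mm from the centre towards the regulator's own -x, and the locking fork runs along its +x half and slides towards -x. A round pressure gauge, 52 mm wide and 49 mm high, stands against its +y side; brass air fittings at both ends.
- knob (a joint): Angle of the wing knob, rad, 0 to 2.1, growing clockwise seen from above; 1.50 when its pointer stands on the long mark. The pointer is the white line on one end of the wing, and at 1.50 it points along the regulator's -x. Stays where it is left (friction about 0.04 N m).
- knob_grip (a point): Grip point of the black wing knob, on its turning axis, 85 mm over the bench and 40 mm over the regulator's top. The wing is an upright bar 42 mm long, 14 mm thick, from 9 to 51 mm over the regulator's top. Its x axis lies along the wing, the pointer being at its -x end, and turns with the knob.
- mark (a point): Middle of the long black mark on the regulator's top, 35.5 mm from the knob's axis towards the regulator's -x; the other six ticks round the knob are short.
- lock (a joint): Travel of the locking fork, m: 0 fully open, 0.045 fully home with its two steel prongs on either side of the wing. It slides along the regulator's -x, towards the knob, with about 1.5 N of friction, and stays where it is left. The prongs pass the wing with 3.5 mm to spare on each side, so the wing must stand in line with them.
- lock_tab (a point): Grip point of the fork's upright steel tab, 87 mm over the bench. The tab is 12 mm thick along the sliding direction, 30 mm wide across it, and stands from 61 to 102 mm over the bench (16 to 57 mm over the regulator's top); the fork itself is flat, its top 16 mm over the regulator's top, below the fingers of a grasp at this point. Axes as the regulator's.
- gear_case: Fixed open aluminium gear case, 100 x 76 mm (x, y), its flat top face 60 mm over the bench, held by two grey clamp jaws (tops 40 mm high) at its x ends on a base 190 x 110 mm. Origin at the centre of the base's underside, straight below the middle of the top face. The threaded holes, 7 mm wide, are in the top face: A at (38, 0) mm, B at (-38, 26), C at (-38, -26).
- case_holeA (a point): Mouth of the gear case's threaded hole A, the lone one at its +x end, in the top face; axes as the gear case's.
- case_holeB (a point): Mouth of threaded hole B, at the -x end, +y side.
- case_holeC (a point): Mouth of threaded hole C, at the -x end, -y side.
- cover: Loose three-hole cover plate of the gear case, aluminium, 0.17 to 0.34 kg, 100 x 76 x 8 mm, lying flat on the bench; origin at the centre of its underside. A rectangular block to hold it by stands on its middle, 40 mm long (x), 26 mm wide (y), from 8 to 45 mm over the underside. Holes 9 mm wide, in the same pattern as the gear case's.
- cover_grip (a point): Grip point of the cover: the centre of its block, 30 mm over the plate's underside; axes as the cover's (x along the block).
- cover_holeA (a point): Hole A of the cover (the lone one, at its +x end, 38 mm from the middle), at the underside; belongs over case_holeA.
- cover_holeB (a point): Hole B of the cover (-38, 26 mm), at the underside; belongs over case_holeB.
- cover_holeC (a point): Hole C of the cover (-38, -26 mm), at the underside; belongs over case_holeC.
- other_cover: Cover of another case, same plate but with four holes and a low round boss (42 mm wide, top 23 mm high); to be left alone. Origin at the centre of its underside.
- bottle: Clear bottle with a yellow cap, 60 mm wide, 190 mm high; bystander, origin at its foot.
- steel_disc: Turned steel disc, 84 mm wide, 34 mm high; bystander, origin at the centre of its underside.
- screwdriver: Screwdriver lying between the robot and the work, along its own x; bystander.
- caliper: Digital caliper lying flat, 200 mm long; bystander.
- screw_tray: Small grey tray with the cover's screws, 80 x 60 x 22 mm; bystander, origin at the centre of its underside.
- try_square: Steel try square, 130 mm long, lying flat; bystander.
- red_case: Red instrument case 160 x 90 x 50 mm; bystander, origin at the centre of its underside.

How it is judged:
By the outcome, as a careful person would: the job done as asked, in the order asked, and still so for the second after the job is handed in, while the arm keeps its last pose, push and grip.
It also fails if it takes over 64 s, if anything falls off the work surface, if the arm or the gripper's body presses on something with over 40 N, if the wrist force passes 120 N, or if a joint passes its speed limit or range.

## Working session

There is one attempt and no reset: what is moved stays moved. The work goes in short steps, Python scripts to look and compute and a shell command to move; the robot and the scene stay as the last step left them, time stands still between calls to the robot, and variables do not carry over. Pictures are saved under pics/ and viewed, at most 10 in all, crops included, and the job is handed in when it is done.

```bash
mkdir -p pics; ls
python3 - <<'E'
from station import *
import cv2
for n in ("scene","top"):
    im=get_image(n); cv2.imwrite(f"pics/{n}0.png",im[:,:,::-1]); print(n,get_calibration(n))
o=get_obs(); print(o['t'],o['tool_pos'],o['tool_rot'],o['opening'])
E
```

```text
pics
scene {'intrinsics': array([[470.58951291,   0.        , 275.54490858],
       [  0.        , 470.58951291, 209.24576691],
       [  0.        ,   0.        ,   1.        ]]), 'k1': -0.026800487486429436, 'world_from_camera': array([[-0.41668899, -0.67980458,  0.60351969,  1.4718731 ],
       [ 0.90893029, -0.32230106,  0.26451417,  0.37288641],
       [ 0.01469709,  0.65877747,  0.75219428,  1.27169226],
       [ 0.        ,  0.        ,  0.        ,  1.        ]])}
top {'intrinsics': array([[399.2866239 ,   0.        , 277.58025864],
       [  0.        , 399.2866239 , 205.75479421],
       [  0.        ,   0.        ,   1.        ]]), 'k1': -0.09603471617757309, 'world_from_camera': array([[-7.45941689e-04,  9.96020428e-01, -8.91221106e-02,
         4.67502181e-01],
       [-9.99813537e-01,  9.76866184e-04,  1.92856886e-02,
        -1.27000173e-02],
       [ 1.92960002e-02,  8.91198786e-02,  9.95833978e-01,
         1.13060080e+00],
       [ 0.00000000e+00,  0.00000000e+00,  0.00000000e+00,
         1.00000000e+00]])}
0.1 [0.27648011 0.55989186 0.23018429] [-7.14239869e-01 -3.05868025e+00  2.75917479e-03] 0.08532081126560756
```

View pics/top0.png

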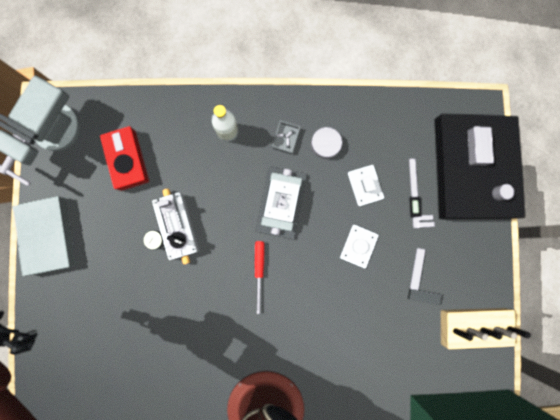

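View pics/scene0.png

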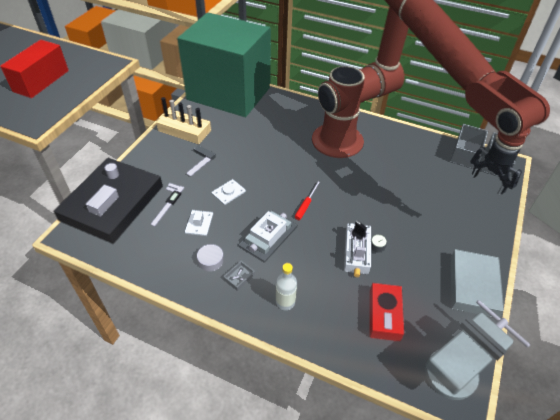

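The top view shows the regulator at about (176,226) with its knob at (178,240), the case at (283,201), the three-hole cover with its block at (366,185) and the four-hole cover at (360,246). The scene view agrees. I'll zoom in and segment next.

```bash
cat > h.py <<'E'
from station import *
import numpy as np, cv2
def cam(n):
    c=get_calibration(n); return c["intrinsics"],c["k1"],c["world_from_camera"]
def proj(n,P):
    K,k,T=cam(n); P=np.atleast_2d(P); p=(P-T[:3,3])@T[:3,:3]
    s=np.c_[p[:,0]/-p[:,2],-p[:,1]/-p[:,2]]; s=s*(1+k*(s**2).sum(1,keepdims=True))
    return s@K[:2,:2].T+K[:2,2]
def unproj(n,uv,z):
    K,k,T=cam(n); uv=np.atleast_2d(uv).astype(float)
    d=np.array([k,0,0,0.]); s=cv2.undistortPoints(uv[:,None],K,d)[:,0]
    r=np.c_[s[:,0],-s[:,1],-np.ones(len(s))]@T[:3,:3].T
    return T[:3,3]+r*((z-T[2,3])/r[:,2])[:,None]
def crop(n,im,c,half,size):
    x,y=c; w,h=half; s=size/(2*w)
    M=np.array([[s,0,-(x-w)*s],[0,s,-(y-h)*s]])
    return cv2.warpAffine(im[:,:,::-1].copy(),M,(size,int(2*h*s)),flags=cv2.INTER_CUBIC)
E
python3 - <<'E'
from h import *
I={n:get_image(n) for n in("scene","top")}
for n in I:
  for q in("regulator","knob","gear_case","cover","other_cover"):
    for r in cut_out(q,n)[:2]:
        m=r["region"]; ys,xs=np.nonzero(m); mr=cv2.minAreaRect(np.c_[xs,ys].astype(np.float32))
        print(n,q,round(r["confidence"],2),np.round(r["rect"],1),m.sum(),np.round(unproj(n,[xs.mean(),ys.mean()],0.03)[0],3),np.round(mr[1],1),round(mr[2],1))
t=[crop("top",I["top"],c,(35,26.25),400) for c in((177,228),(283,201),(366,185))]
s=crop("scene",I["scene"],(360,243),(35,26.25),400)
cv2.imwrite("pics/z1.png",np.vstack([np.hstack(t[:2]),np.hstack([t[2],s])]))
E
```

```text
scene regulator 0.6 [366.6 250.3  45.6  53.6] 1601 [0.508 0.26  0.03 ] [43.8 51. ] 34.3
scene knob 0.65 [360.4 230.9  17.2  24. ] 197 [0.442 0.232 0.03 ] [13.6 16.9] 20.6
scene gear_case 0.72 [270.  239.2  56.4  52.5] 1550 [ 0.595 -0.04   0.03 ] [32.8 52.9] 39.5
scene gear_case 0.67 [211.5 258.3  25.8  23.4] 588 [ 0.753 -0.168  0.03 ] [26. 26.] 90.0
scene cover 0.91 [199.9 224.9  22.9  28.5] 531 [ 0.643 -0.275  0.03 ] [21.8 27.8] 18.4
scene other_cover 0.91 [230.8 192.   38.3  23.8] 459 [ 0.473 -0.253  0.03 ] [17.6 29.6] 58.0
scene other_cover 0.74 [267.2 238.6  59.4  51.8] 1672 [ 0.595 -0.04   0.03 ] [33.7 55.5] 42.3
top regulator 0.87 [170.9 226.7  57.3  73.3] 2352 [0.506 0.256 0.03 ] [54.8 68.1] 13.7
top knob 0.5 [176.5 239.2  14.4  15.7] 273 [0.472 0.244 0.03 ] [17.4 17.9] 63.4
top gear_case 0.69 [279.1 202.5  52.1  74.4] 2604 [ 0.576 -0.043  0.03 ] [40.  67.5] 11.3
top cover 0.66 [364.9 186.1  30.   34.2] 859 [ 0.626 -0.279  0.03 ] [34.5 26.2] 71.6
top cover 0.53 [422.8 192.4  25.9  67.8] 619 [ 0.576 -0.428  0.03 ] [70.5 21. ] 74.1
top other_cover 0.81 [358.  243.8  35.2  45.5] 908 [ 0.455 -0.257  0.03 ] [26.6 35.7] 21.8
top other_cover 0.7 [366.7 183.7  35.4  37.8] 893 [ 0.624 -0.279  0.03 ] [34.8 25.9] 71.6
```

View pics/z1.png

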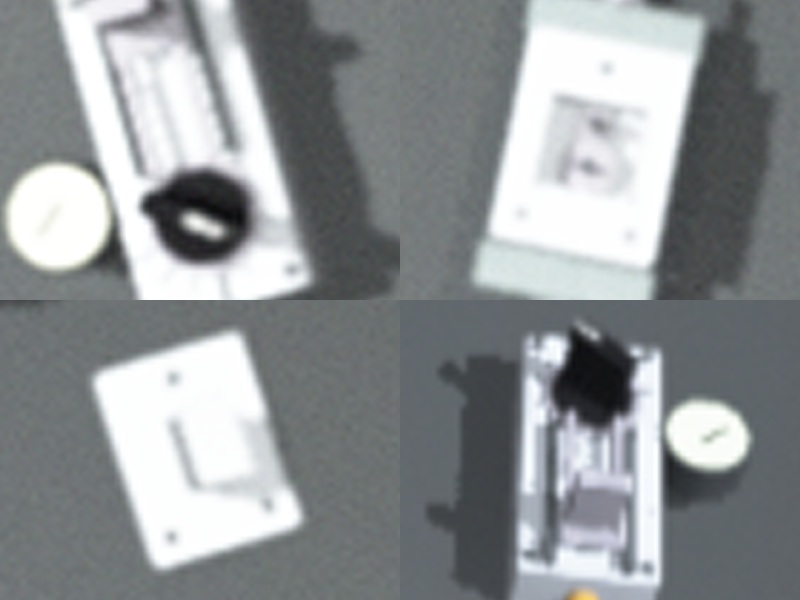

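The crops show hole A at the far end of both the case (606,68) and the cover (173,378). The regulator has its gauge at the left (+y) and its knob at the near end, with the pointer pointing lower right, so it needs roughly 45° clockwise. Now I'll fit the poses on both cameras.

```bash
cat >> h.py <<'E'
from scipy.optimize import minimize
from scipy.ndimage import map_coordinates, gaussian_filter
def tr(p,L): # p=(x,y,yaw), L local Nx3
    c,s=np.cos(p[2]),np.sin(p[2]); L=np.atleast_2d(L)
    return np.c_[p[0]+c*L[:,0]-s*L[:,1],p[1]+s*L[:,0]+c*L[:,1],L[:,2]]
def rect(a,b,z,n=40,x0=0):
    t=np.linspace(-.5,.5,n); o=np.ones(n)
    e=np.vstack([np.c_[t*a,o*b/2],np.c_[t*a,-o*b/2],np.c_[o*a/2,t*b],np.c_[-o*a/2,t*b]])
    return np.c_[e[:,0]+x0,e[:,1],np.full(len(e),z)]
H=np.array([[.038,0],[-.038,.026],[-.038,-.026]])
def holes(z): return np.c_[H,np.full(3,z)]
def fit(I,p0,E,hz=None,wh=40):
    p=np.array(p0,float)
    for sg in(2,1,.7):
        D={}
        for n in I:
            g=gaussian_filter(I[n].astype(float).mean(2),sg); D[n]=(np.hypot(*np.gradient(g)),gaussian_filter(I[n].astype(float).mean(2),.8))
        def f(p):
            v=0
            for n in I:
                uv=proj(n,tr(p,E)); v-=map_coordinates(D[n][0],uv[:,::-1].T,order=1).mean()*4
                if hz is not None:
                    uv=proj(n,tr(p,holes(hz))); v+=map_coordinates(D[n][1],uv[:,::-1].T,order=1).mean()*.5
            return v
        st=.012 if sg==2 else .004
        S=np.vstack([p]+[p+d for d in np.diag([st,st,st*8])])
        p=minimize(f,p,method="Nelder-Mead",options=dict(initial_simplex=S,xatol=1e-5,fatol=1e-4)).x
    return p
E
cat > f1.py <<'E'
from h import *
I={n:get_image(n) for n in("scene","top")}
def u(c,u): return [c[0]-35+u[0]/5.714,c[1]-26.25+u[1]/5.714]
A=unproj("top",u((283,201),(206,68)),.06)[0];BC=unproj("top",[u((283,201),(120,213)),u((283,201),(230,236))],.06)
cA=unproj("top",u((366,185),(173,78)),.008)[0];cBC=unproj("top",[u((366,185),(172,238)),u((366,185),(267,205))],.008)
def init(a,bc):
    m=bc.mean(0); d=a-m; return [*((a+m)/2)[:2],np.arctan2(d[1],d[0])], np.linalg.norm(d[:2]),np.linalg.norm((bc[0]-bc[1])[:2])
r0=[.507,.243,.26]
jobs={"case":(init(A,BC),rect(.1,.076,.06),.06),"cover":(init(cA,cBC),rect(.1,.076,.008),.008),"reg":((r0,0,0),rect(.17,.08,.045),None)}
out={}
for k,(i,E,hz) in jobs.items():
    print(k,"init",np.round(i[0],4),np.round(i[1:],4))
    for ns in(("top",),("scene",),("scene","top")):
        p=fit({n:I[n] for n in ns},i[0],E,hz); print("  ",ns,np.round(p,4))
    out[k]=p
np.save("poses.npy",np.array([out[k] for k in("case","cover","reg")]))
def show(c,n,ps,size=400):
    im=crop(n,I[n],c,(35,26.25),size)
    for P,col in ps:
        for x,y in (proj(n,P)-np.array(c)+[35,26.25]+0)*size/70: cv2.circle(im,(int(x),int(y)),1,col,-1)
    return im
k=np.array([-.04,0]); th=np.linspace(0,2*np.pi,40)
rg=out["reg"]; R=[(tr(rg,rect(.17,.08,.045)),(0,0,255))]
for t in (.7,):
    a=np.pi+1.5-t; w=np.linspace(0,.021,20)[:,None]*[np.cos(a),np.sin(a)]+k
    R.append((tr(rg,np.c_[w,np.full(20,.096)]),(0,255,0)))
cs=[(tr(out["case"],np.vstack([rect(.1,.076,.06),holes(.06)])),(0,0,255))]
cv=[(tr(out["cover"],np.vstack([rect(.1,.076,.008),holes(.008)])),(0,0,255)),(tr(out["cover"],rect(.04,.026,.045)),(0,255,0))]
cv2.imwrite("pics/z2.png",np.vstack([np.hstack([show((177,225),"top",R),show((360,243),"scene",R)]),np.hstack([show((283,201),"top",cs),show((366,185),"top",cv)])]))
E
python3 f1.py
```

```text
case init [ 0.5781 -0.0436 -0.1961] [0.0757 0.0529]
   ('top',) [ 0.5782 -0.0443 -0.2033]
   ('scene',) [ 0.5749 -0.0467 -0.2096]
   ('scene', 'top') [ 0.5765 -0.0455 -0.2103]
cover init [ 0.6281 -0.2858  0.2953] [0.0757 0.0514]Traceback (most recent call last):
  File "f1.py", line 14, in <module>
    p=fit({n:I[n] for n in ns},i[0],E,hz); print("  ",ns,np.round(p,4))
  File "h.py", line 44, in fit
    p=minimize(f,p,method="Nelder-Mead",options=dict(initial_simplex=S,xatol=1e-5,fatol=1e-4)).x
      ~~~~~~~~^^^^^^^^^^^^^^^^^^^^^^^^^^^^^^^^^^^^^^^^^^^^^^^^^^^^^^^^^^^^^^^^^^^^^^^^^^^^^^^^
    res = _minimize_neldermead(fun, x0, args, callback, bounds=bounds,
                               **options)
    fxr = func(xr)
    fx = function(np.copy(x), *(wrapper_args + args))
  File "h.py", line 40, in f
    uv=proj(n,tr(p,holes(hz))); v+=map_coordinates(D[n][1],uv[:,::-1].T,order=1).mean()*.5
  File "h.py", line 6, in proj
    K,k,T=cam(n); P=np.atleast_2d(P); p=(P-T[:3,3])@T[:3,:3]
          ~~~^^^
  File "h.py", line 4, in cam
    c=get_calibration(n); return c["intrinsics"],c["k1"],c["world_from_camera"]
ValueError: time passes only in moves, steps and waits
```

```bash
sed -i 's/^def cam(n):/import functools\n@functools.lru_cache\ndef cam(n):/' h.py; python3 f1.py
```

```text
case init [ 0.5781 -0.0436 -0.1961] [0.0757 0.0529]
   ('top',) [ 0.5782 -0.0443 -0.2045]
   ('scene',) [ 0.5749 -0.0467 -0.2096]
   ('scene', 'top') [ 0.5765 -0.0455 -0.2107]
cover init [ 0.6281 -0.2858  0.2953] [0.0757 0.0514]
   ('top',) [ 0.6282 -0.2857  0.3005]
   ('scene',) [ 0.6253 -0.2886  0.2994]
   ('scene', 'top') [ 0.6276 -0.2868  0.2908]
reg init [0.507 0.243 0.26 ] [0 0]
   ('top',) [0.51   0.2493 0.301 ]
   ('scene',) [0.5101 0.2494 0.2913]
   ('scene', 'top') [0.51   0.2493 0.3002]
```

View pics/z2.png

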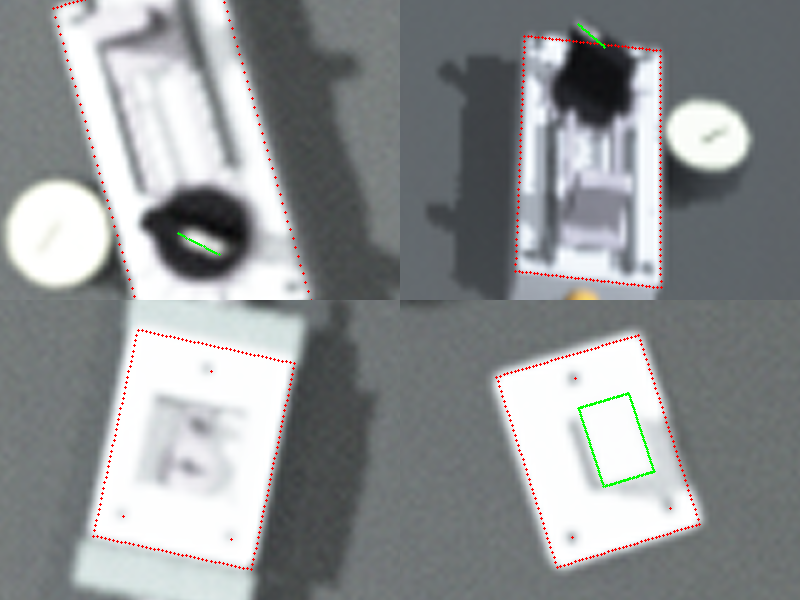

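Both cameras agree on the fits: reg (0.510, 0.249, 0.300), case (0.5765, -0.0455, -0.207) and cover (0.627, -0.2868, 0.295). The pointer overlay at knob ≈ 0.7 matches in both views. Now a helper to work out the offsets.

```bash
cat > go.py <<'E'
import sys
from h import *
from scipy.spatial.transform import Rotation as Ro
# go.py x y z yaw_of_tool_y_deg [x y z yaw ...]: offset/twist in tool axes now
o=get_obs(); R=Ro.from_rotvec(o["tool_rot"]); a=np.array(list(map(float,sys.argv[1:]))).reshape(-1,4)
ty=R.as_matrix()[:,1]; print("t",round(o["t"],2),"pos",np.round(o["tool_pos"],4),"yaw",round(np.degrees(np.arctan2(ty[1],ty[0])),2),"F",np.round(o["contact_force"],1),"open",round(o["opening"],4),"grip",round(o["grip_force"],1),"q6",round(o["q"][5],2))
for x,y,z,w in a:
    c,s=np.cos(np.radians(w)),np.sin(np.radians(w)); G=np.array([[s,c,0],[-c,s,0],[0,0,-1.]]).reshape(3,3)
    print("offset",np.round(R.inv().apply(np.array([x,y,z])-o["tool_pos"]),4),"twist",np.round((R.inv()*Ro.from_matrix(G)).as_rotvec(degrees=True),2))
E
python3 go.py .4718 .2375 .130 -27.2 .4718 .2375 .066 -27.2
```

```text
t 0.9 pos [0.2768 0.5604 0.2313] yaw 63.71 F [-0.8 -0.   0.7] open 0.0853 grip 0.0 q6 -0.12Traceback (most recent call last):
  File "go.py", line 9, in <module>
    print("offset",np.round(R.inv().apply(np.array([x,y,z])-o["tool_pos"]),4),"twist",np.round((R.inv()*Ro.from_matrix(G)).as_rotvec(degrees=True),2))
                                                                                                        ~~~~~~~~~~~~~~^^^
  File "scipy/spatial/transform/_rotation.pyx", line 1143, in scipy.spatial.transform._rotation.Rotation.from_matrix
ValueError: Non-positive determinant (left-handed or null coordinate frame) in rotation matrix 0: [[-0.45709793  0.88941637  0.        ]
 [-0.88941637 -0.45709793  0.        ]
 [ 0.          0.         -1.        ]].
```

```bash
sed -i 's/\[\[s,c,0\],\[-c,s,0\]/[[-s,c,0],[c,s,0]/' go.py
python3 go.py .4718 .2375 .130 -27.2 .4718 .2375 .066 -27.2
```

```text
t 0.9 pos [0.2768 0.5604 0.2313] yaw 63.71 F [-0.8 -0.   0.7] open 0.0853 grip 0.0 q6 -0.12
offset [-0.3178 -0.2031  0.1013] twist [ 0.   -0.   90.91]
offset [-0.3178 -0.2031  0.1653] twist [ 0.   -0.   90.91]
```

```bash
python3 -m crank '[{"offset":[-0.318,-0.203,0.101],"twist":[0,0,90.9]},{"offset":[-0.318,-0.203,0.101],"twist":[0,0,90.9]},{"offset":[-0.318,-0.203,0.101],"twist":[0,0,90.9]},{"offset":[-0.318,-0.203,0.101],"twist":[0,0,90.9]},{"offset":[-0.318,-0.203,0.101],"twist":[0,0,90.9]},{"offset":[-0.318,-0.203,0.101],"twist":[0,0,90.9]},{"offset":[-0.318,-0.203,0.101],"twist":[0,0,90.9]},{"offset":[-0.318,-0.203,0.101],"twist":[0,0,90.9]},{"offset":[-0.318,-0.203,0.101],"twist":[0,0,90.9]},{"offset":[-0.318,-0.203,0.101],"twist":[0,0,90.9]},{"offset":[-0.318,-0.203,0.101],"twist":[0,0,90.9]}]' 0.55 30; python3 go.py .4718 .2375 .066 -27.2
```

```text
t: 2.28
tool_pos: [0.472, 0.2376, 0.1304]
tool_rot: [2.68, 1.639, 0.0]
contact_force: [-0.2, 0.9, 0.1]
opening: 0.0469
grip_force: 0.0
t 2.27 pos [0.472  0.2376 0.1304] yaw -27.11 F [-0.2  0.9  0.1] open 0.0469 grip 0.0 q6 0.8
offset [-0.0002 -0.0001  0.0644] twist [ 0.   -0.    0.09]
```

```bash
python3 -m crank '[{"offset":[0,0,0.03],"twist":[0,0,0]},{"offset":[0,0,0.048],"twist":[0,0,0]},{"offset":[0,0,0.064],"twist":[0,0,0]},{"offset":[0,0,0.064],"twist":[0,0,0]}]'; python3 -m crank '[{"offset":[0,0,0],"twist":[0,0,0]},{"offset":[0,0,0],"twist":[0,0,0]},{"offset":[0,0,0],"twist":[0,0,0]},{"offset":[0,0,0],"twist":[0,0,0]},{"offset":[0,0,0],"twist":[0,0,0]}]' 0 25; python3 go.py
```

```text
t: 2.78
tool_pos: [0.4709, 0.2372, 0.0646]
tool_rot: [-2.681, -1.637, 0.005]
contact_force: [0.2, -0.4, -0.2]
opening: 0.0466
grip_force: 0.0
t: 3.4
tool_pos: [0.472, 0.2388, 0.0675]
tool_rot: [-2.679, -1.636, -0.002]
contact_force: [-3.5, 3.7, 2.9]
opening: 0.0135
grip_force: 31.0
t 3.4 pos [0.472  0.2388 0.0675] yaw -27.19 F [-3.5  3.7  2.9] open 0.0135 grip 31.0 q6 0.8
```

```bash
python3 -m crank '[{"offset":[0,-0.0005,0],"twist":[0,0,8]},{"offset":[0,-0.0005,0],"twist":[0,0,16]},{"offset":[0,-0.0005,0],"twist":[0,0,24]},{"offset":[0,-0.0005,0],"twist":[0,0,32]},{"offset":[0,-0.0005,0],"twist":[0,0,40]},{"offset":[0,-0.0005,0],"twist":[0,0,45.7]},{"offset":[0,-0.0005,0],"twist":[0,0,45.7]},{"offset":[0,-0.0005,0],"twist":[0,0,45.7]}]'; python3 go.py
```

```text
t: 4.4
tool_pos: [0.4723, 0.2383, 0.0675]
tool_rot: [-3.105, -0.469, -0.003]
contact_force: [-0.8, 2.4, 4.6]
opening: 0.013
grip_force: 31.2
t 4.4 pos [0.4723 0.2383 0.0675] yaw -72.81 F [-0.8  2.4  4.6] open 0.013 grip 31.2 q6 1.6
```

```bash
python3 -m crank '[{"offset":[0,0,0],"twist":[0,0,0]},{"offset":[0,0,0],"twist":[0,0,0]},{"offset":[0,0,0],"twist":[0,0,0]},{"offset":[0,0,-0.03],"twist":[0,0,0]},{"offset":[0,0,-0.08],"twist":[0,0,0]},{"offset":[0,0,-0.13],"twist":[0,0,0]},{"offset":[-0.06,0,-0.17],"twist":[0,0,0]},{"offset":[-0.12,0,-0.17],"twist":[0,0,0]},{"offset":[-0.18,0,-0.17],"twist":[0,0,0]}]' 0.55
cat > f2.py <<'E'
from h import *
I={n:get_image(n) for n in("scene","top")}
rg=np.load("poses.npy")[2]; k=np.array([-.04,0])
def show(c,n,ps,size=400):
    im=crop(n,I[n],c,(35,26.25),size); raw=im.copy()
    for P,col in ps:
        for x,y in (proj(n,P)-np.array(c)+[35,26.25])*size/70: cv2.circle(im,(int(x),int(y)),1,col,-1)
    return np.vstack([im,raw])
w=np.linspace(0,.021,20)[:,None]*[-1,0]+k
R=[(tr(rg,rect(.17,.08,.045)),(0,0,255)),(tr(rg,np.c_[w,np.full(20,.096)]),(0,255,0)),(tr(rg,rect(.012,.03,.102,x0=.055)),(255,0,0)),(tr(rg,rect(.012,.03,.102,x0=.045)),(0,200,255))]
cv2.imwrite("pics/z3.png",np.hstack([show((177,222),"top",R),show((360,243),"scene",R)]))
E
python3 f2.py
```

```text
t: 5.52
tool_pos: [0.3014, 0.1852, 0.2372]
tool_rot: [-3.107, -0.467, -0.002]
contact_force: [-0.6, -0.3, 1.0]
opening: 0.0472
grip_force: 0.0
```

View pics/z3.png

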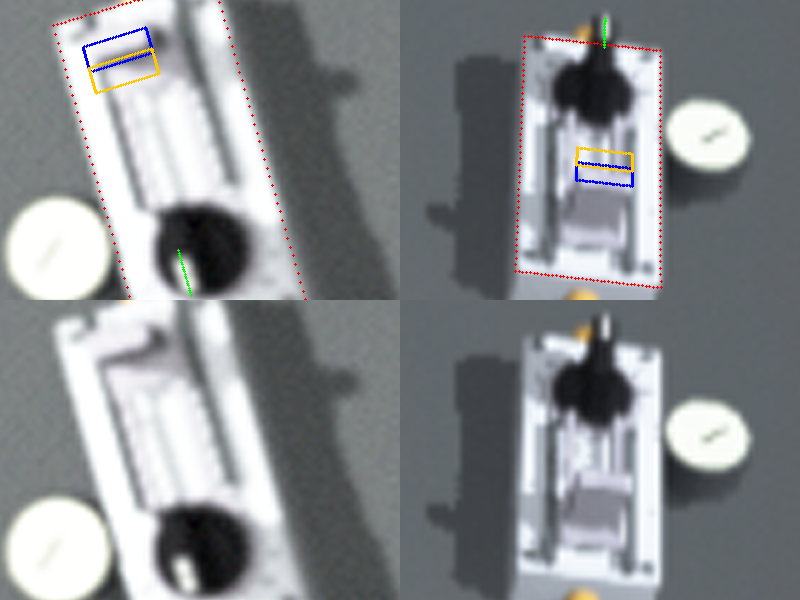

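The pointer now lies along the regulator's -x towards the long mark, matching the overlay in both views (white line at about (605,328) in the scene crop). The tab's grey rear face shows in the scene crop at rows 190-237, cols 567-625, so I'll locate it.

Run:
```python
from h import *
I={n:get_image(n) for n in("scene","top")}
rg=np.load("poses.npy")[2]; c,s=np.cos(rg[2]),np.sin(rg[2])
def loc(P): d=P[:,:2]-rg[:2]; return np.c_[c*d[:,0]+s*d[:,1],-s*d[:,0]+c*d[:,1]]
f=lambda p:[[360-35+(u-400)/5.714,243-26.25+(v)/5.714] for u,v in p]
print("face top",loc(unproj("scene",f([(567,192),(627,192)]),.102)),"bottom",loc(unproj("scene",f([(567,232),(623,238)]),.061)))
for q in("lock","lock_tab"):
  for n in I:
    for r in cut_out(q,n)[:1]:
      ys,xs=np.nonzero(r["region"]); print(q,n,round(r["confidence"],2),np.round(r["rect"],1),np.round(loc(unproj(n,[r["rect"][:2]],.061)),4))
# white pointer direction
for n in I:
    g=I[n].astype(float).mean(2); tip=proj(n,tr(rg,[[-.0505,0,.096]]))[0]
    yy,xx=np.mgrid[:420,:560]; w=np.where(np.hypot(xx-tip[0],yy-tip[1])<4,np.clip(g-110,0,80),0)
    if n=="top":
        P=loc(unproj(n,np.c_[xx[w>0],yy[w>0]],.096)); W=w[w>0]; m=(P*W[:,None]).sum(0)/W.sum(); C=np.cov(P.T,aweights=W); v=np.linalg.eigh(C)[1][:,1]; print("pointer centre",m,"dir deg",np.degrees(np.arctan2(v[1],v[0])))
# tab outline 1D search
b=lambda x0:np.vstack([rect(.012,.03,.102,x0=x0)]+[np.c_[np.full(30,x0+.006),np.full(30,e),np.linspace(.061,.102,30)] for e in(-.015,.015)]+[np.c_[np.full(30,x0+.006),np.linspace(-.015,.015,30),np.full(30,.061)]])
for n in I:
    g=np.hypot(*np.gradient(gaussian_filter(I[n].astype(float).mean(2),.7)))
    X=np.arange(.03,.08,.001); S=[map_coordinates(g,proj(n,tr(rg,b(x)))[:,::-1].T,order=1).mean() for x in X]
    i=np.argsort(S)[::-1][:4]; print(n,np.round(X[i],3),np.round(np.array(S)[i],1))
cv2.imwrite("pics/z4.png",np.hstack([crop("scene",I["scene"],(358,245),(18,18),400),crop("top",I["top"],(172,210),(18,18),400)]))
```

```text
face top [[ 0.06975429 -0.01994697]
 [ 0.06523423  0.01226884]] bottom [[ 0.06615576 -0.01425748]
 [ 0.06592712  0.0165196 ]]
lock scene 0.66 [359.4 248.7  15.7  26.2] [[0.0298 0.0015]]
lock top 0.73 [165.5 213.4  25.   32.3] [[0.0364 0.0086]]
lock_tab scene 0.74 [365.4 248.3  47.4  55.1] [[0.0255 0.0206]]
lock_tab top 0.72 [365.1 183.6  37.2  39.9] [[-0.0452 -0.532 ]]
pointer centre [-0.05242267  0.0007603 ] dir deg 175.20760833235917
scene [0.03  0.031 0.032 0.033] [23.  21.9 20.8 19.7]
top [0.059 0.048 0.049 0.06 ] [23.  22.8 22.7 22.7]
```

View pics/z4.png

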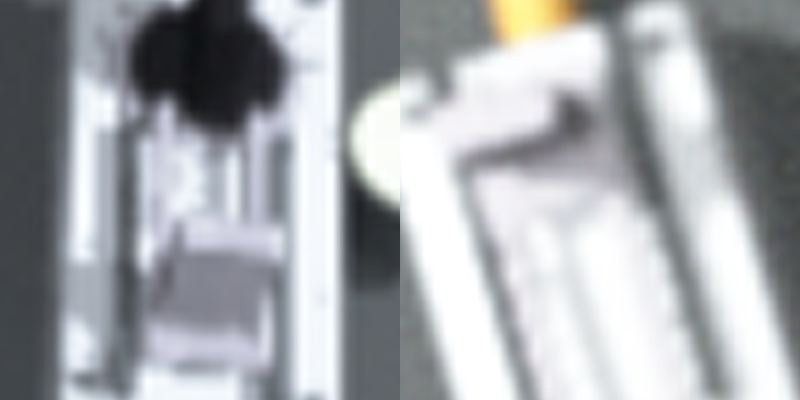

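The pointer measures within noise of -x. The tab's rear face is at x≈0.066 in the regulator frame (scene crop rows 250-330), so its centre is at ≈0.060.

```bash
python3 go.py .5673 .267 .15 -72.8 .5673 .267 .068 -72.8
```

```text
t 5.92 pos [0.3034 0.1859 0.2361] yaw -72.9 F [-0.3  0.4  1.1] open 0.047 grip 0.0 q6 1.61
offset [0.2762 0.     0.0856] twist [ 0.01  0.1  -0.1 ]
offset [0.2764 0.     0.1676] twist [ 0.01  0.1  -0.1 ]
```

```bash
python3 -m crank '[{"offset":[0.06,0,0.02],"twist":[0,0,0]},{"offset":[0.12,0,0.04],"twist":[0,0,0]},{"offset":[0.18,0,0.06],"twist":[0,0,0]},{"offset":[0.24,0,0.08],"twist":[0,0,0]},{"offset":[0.276,0,0.086],"twist":[0,0,0]},{"offset":[0.276,0,0.09],"twist":[0,0,0]},{"offset":[0.276,0,0.12],"twist":[0,0,0]},{"offset":[0.276,0,0.145],"twist":[0,0,0]},{"offset":[0.276,0,0.167],"twist":[0,0,0]},{"offset":[0.276,0,0.167],"twist":[0,0,0]}]'; python3 -m crank '[{"offset":[0,0,0],"twist":[0,0,0]},{"offset":[0,0,0],"twist":[0,0,0]},{"offset":[0,0,0],"twist":[0,0,0]},{"offset":[0,0,0],"twist":[0,0,0]}]' 0 40; python3 go.py
```

```text
t: 7.18
tool_pos: [0.5645, 0.2663, 0.0664]
tool_rot: [3.106, 0.467, -0.008]
contact_force: [0.0, 0.2, 0.6]
opening: 0.0468
grip_force: 0.0
t: 7.68
tool_pos: [0.5669, 0.2673, 0.0703]
tool_rot: [-3.106, -0.467, -0.003]
contact_force: [-0.1, 1.9, 0.8]
opening: 0.0294
grip_force: 41.8
t 7.67 pos [0.5669 0.2673 0.0703] yaw -72.88 F [-0.1  1.9  0.8] open 0.0294 grip 41.8 q6 1.59
```

```bash
python3 -m crank '[{"offset":[-0.006,0,0],"twist":[0,0,0]},{"offset":[-0.012,0,0],"twist":[0,0,0]},{"offset":[-0.018,0,0],"twist":[0,0,0]},{"offset":[-0.024,0,0],"twist":[0,0,0]},{"offset":[-0.029,0,0],"twist":[0,0,0]},{"offset":[-0.034,0,0],"twist":[0,0,0]},{"offset":[-0.038,0,0],"twist":[0,0,0]},{"offset":[-0.041,0,0],"twist":[0,0,0]},{"offset":[-0.044,0,0],"twist":[0,0,0]},{"offset":[-0.045,0,0],"twist":[0,0,0]},{"offset":[-0.045,0,0],"twist":[0,0,0]}]'; python3 go.py
```

```text
t: 9.05
tool_pos: [0.5303, 0.256, 0.0704]
tool_rot: [-3.102, -0.466, -0.032]
contact_force: [27.4, 13.0, -14.7]
opening: 0.0293
grip_force: 40.8
t 9.05 pos [0.5303 0.256  0.0704] yaw -72.92 F [ 27.4  13.  -14.7] open 0.0293 grip 40.8 q6 1.6
```

Blocked with about 30 N after 38 mm. I'll ease off, let go and look.

```bash
python3 -m crank '[{"offset":[0.006,0,0],"twist":[0,0,0]},{"offset":[0.006,0,0],"twist":[0,0,0]}]'; python3 go.py;  python3 -m crank '[{"offset":[0,0,0],"twist":[0,0,0]},{"offset":[0,0,0],"twist":[0,0,0]},{"offset":[0,0,-0.05],"twist":[0,0,0]},{"offset":[0,0,-0.11],"twist":[0,0,0]},{"offset":[-0.06,0,-0.15],"twist":[0,0,0]},{"offset":[-0.12,0,-0.15],"twist":[0,0,0]},{"offset":[-0.18,0,-0.15],"twist":[0,0,0]},{"offset":[-0.24,0,-0.15],"twist":[0,0,0]},{"offset":[-0.24,0,-0.15],"twist":[0,0,0]}]' 0.6
python3 - <<'E'
from h import *
I={n:get_image(n) for n in("scene","top")}
cv2.imwrite("pics/z5.png",np.hstack([crop("scene",I["scene"],(358,238),(25,30),400),crop("top",I["top"],(175,228),(25,30),400)]))
E
python3 go.py
```

```text
t: 9.3
tool_pos: [0.5305, 0.2561, 0.0702]
tool_rot: [-3.106, -0.467, -0.006]
contact_force: [4.5, 4.2, 3.6]
opening: 0.029
grip_force: 43.3
t 9.3 pos [0.5305 0.2561 0.0702] yaw -72.9 F [4.5 4.2 3.6] open 0.029 grip 43.3 q6 1.6
t: 10.42
tool_pos: [0.2964, 0.1837, 0.2181]
tool_rot: [3.106, 0.468, 0.003]
contact_force: [-0.5, 0.2, -0.4]
opening: 0.0512
grip_force: 0.0
t 10.53 pos [0.2992 0.1845 0.219 ] yaw -72.88 F [0.2 0.1 0. ] open 0.0511 grip 0.0 q6 1.61
```

View pics/z5.png

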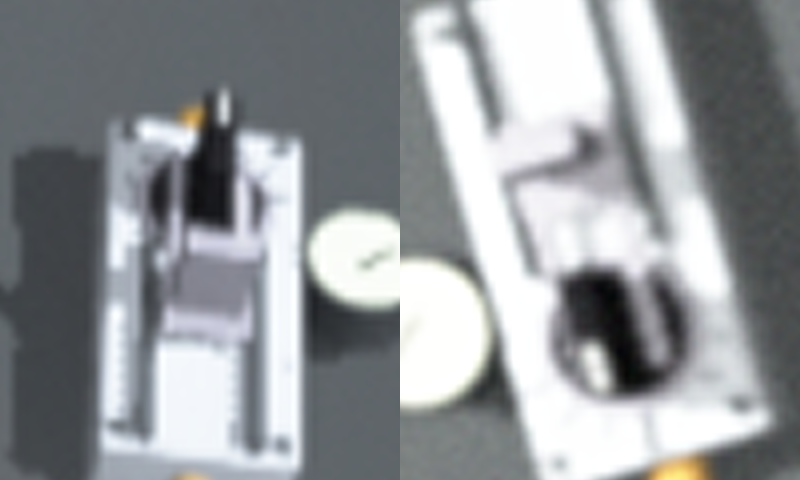

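The prongs now stand on either side of the wing (scene crop ≈(175,215) and (243,215)) and the pointer is still on the mark. The fork hit a hard stop after 38 mm, so it may not have started fully open. I'll check this by measuring the total travel: regrip, pull to the open stop, then push home again.

```bash
python3 go.py .5305 .2561 .15 -72.8 .5305 .2561 .070 -72.8; python3 -m crank '[{"offset":[0.06,0,0],"twist":[0,0,0]},{"offset":[0.12,0,0.02],"twist":[0,0,0]},{"offset":[0.18,0,0.05],"twist":[0,0,0]},{"offset":[0.23,0,0.06],"twist":[0,0,0]},{"offset":[0.242,0,0.068],"twist":[0,0,0]},{"offset":[0.242,0,0.1],"twist":[0,0,0]},{"offset":[0.242,0,0.13],"twist":[0,0,0]},{"offset":[0.242,0,0.148],"twist":[0,0,0]},{"offset":[0.242,0,0.148],"twist":[0,0,0]}]'; python3 -m crank '[{"offset":[0,0,0],"twist":[0,0,0]},{"offset":[0,0,0],"twist":[0,0,0]},{"offset":[0,0,0],"twist":[0,0,0]},{"offset":[0,0,0],"twist":[0,0,0]}]' 0 40; python3 go.py
```

```text
t 10.53 pos [0.2992 0.1845 0.219 ] yaw -72.88 F [0.2 0.1 0. ] open 0.0511 grip 0.0 q6 1.61
offset [ 0.242  -0.0004  0.0692] twist [ 0.02 -0.06 -0.08]
offset [ 0.2419 -0.0004  0.1492] twist [ 0.02 -0.06 -0.08]
t: 11.65
tool_pos: [0.5298, 0.2556, 0.0692]
tool_rot: [3.106, 0.467, -0.006]
contact_force: [0.4, 0.4, 0.1]
opening: 0.0514
grip_force: 0.0
t: 12.15
tool_pos: [0.532, 0.2566, 0.073]
tool_rot: [-3.106, -0.467, -0.005]
contact_force: [0.1, 2.0, 5.4]
opening: 0.0292
grip_force: 41.5
t 12.15 pos [0.532  0.2566 0.073 ] yaw -72.88 F [0.1 2.  5.4] open 0.0292 grip 41.5 q6 1.6
```

```bash
python3 -m crank '[{"offset":[0.01,0,0],"twist":[0,0,0]},{"offset":[0.02,0,0],"twist":[0,0,0]},{"offset":[0.03,0,0],"twist":[0,0,0]},{"offset":[0.036,0,0],"twist":[0,0,0]},{"offset":[0.04,0,0],"twist":[0,0,0]},{"offset":[0.043,0,0],"twist":[0,0,0]},{"offset":[0.046,0,0],"twist":[0,0,0]},{"offset":[0.048,0,0],"twist":[0,0,0]},{"offset":[0.048,0,0],"twist":[0,0,0]}]'; python3 go.py
```

```text
t: 13.28
tool_pos: [0.5752, 0.2698, 0.0729]
tool_rot: [3.106, 0.468, -0.009]
contact_force: [-11.3, -3.0, 13.2]
opening: 0.0293
grip_force: 42.7
t 13.28 pos [0.5752 0.2698 0.0729] yaw -72.87 F [-11.3  -3.   13.2] open 0.0293 grip 42.7 q6 1.59
```

Total travel is ≈45 mm between stops, so the earlier stop was fully home. Pushing it back in.

```bash
python3 -m crank '[{"offset":[-0.01,0,0],"twist":[0,0,0]},{"offset":[-0.018,0,0],"twist":[0,0,0]},{"offset":[-0.026,0,0],"twist":[0,0,0]},{"offset":[-0.033,0,0],"twist":[0,0,0]},{"offset":[-0.039,0,0],"twist":[0,0,0]},{"offset":[-0.044,0,0],"twist":[0,0,0]},{"offset":[-0.048,0,0],"twist":[0,0,0]},{"offset":[-0.051,0,0],"twist":[0,0,0]},{"offset":[-0.0525,0,0],"twist":[0,0,0]},{"offset":[-0.0525,0,0],"twist":[0,0,0]}]'; python3 go.py
```

```text
t: 14.52
tool_pos: [0.5318, 0.2565, 0.0731]
tool_rot: [-3.103, -0.466, -0.023]
contact_force: [16.3, 8.3, -6.2]
opening: 0.0296
grip_force: 40.2
t 14.53 pos [0.5318 0.2565 0.0731] yaw -72.91 F [16.3  8.3 -6.2] open 0.0296 grip 40.2 q6 1.6
```

```bash
python3 -m crank '[{"offset":[0.0035,0,0],"twist":[0,0,0]},{"offset":[0.0035,0,0],"twist":[0,0,0]}]';  python3 -m crank '[{"offset":[0,0,0],"twist":[0,0,0]},{"offset":[0,0,0],"twist":[0,0,0]},{"offset":[0,0,0],"twist":[0,0,0]},{"offset":[0,0,-0.05],"twist":[0,0,0]},{"offset":[0,0,-0.11],"twist":[0,0,0]},{"offset":[0,0,-0.15],"twist":[0,0,0]},{"offset":[0,0,-0.15],"twist":[0,0,0]}]' 0.6; python3 go.py .627 -.2868 .15 -73.1 .627 -.2868 .012 -73.1
```

```text
t: 14.78
tool_pos: [0.5319, 0.2566, 0.073]
tool_rot: [-3.105, -0.467, -0.008]
contact_force: [4.4, 2.8, 4.9]
opening: 0.0293
grip_force: 41.7
t: 15.65
tool_pos: [0.5321, 0.2564, 0.2263]
tool_rot: [-3.105, -0.467, -0.013]
contact_force: [-0.0, 1.1, 0.7]
opening: 0.0514
grip_force: 0.0
t 15.65 pos [0.5321 0.2564 0.2263] yaw -72.89 F [-0.   1.1  0.7] open 0.0514 grip 0.0 q6 1.6
offset [-0.0698  0.5471  0.0757] twist [-0.   -0.47  0.21]
offset [-0.0709  0.5471  0.2137] twist [-0.   -0.47  0.21]
```

```bash
python3 -m crank '[{"offset":[-0.008,0.06,0],"twist":[0,0,0]},{"offset":[-0.016,0.12,0],"twist":[0,0,0]},{"offset":[-0.024,0.18,0],"twist":[0,0,0]},{"offset":[-0.032,0.24,0],"twist":[0,0,0]},{"offset":[-0.04,0.3,0],"twist":[0,0,0]},{"offset":[-0.048,0.36,0],"twist":[0,0,0]},{"offset":[-0.055,0.42,0.02],"twist":[0,0,0]},{"offset":[-0.062,0.48,0.05],"twist":[0,0,0]},{"offset":[-0.07,0.53,0.075],"twist":[0,0,0]},{"offset":[-0.07,0.547,0.075],"twist":[0,0,0]},{"offset":[-0.07,0.547,0.075],"twist":[0,0,0]},{"offset":[-0.07,0.547,0.075],"twist":[0,0,0]}]'; python3 go.py .627 -.2868 .012 -73.1
python3 - <<'E'
from h import *
I={n:get_image(n) for n in("scene","top")}
cv2.imwrite("pics/z6.png",np.hstack([crop("scene",I["scene"],(200,220),(30,40),360),crop("top",I["top"],(175,228),(25,33.33),360)]))
E
```

```text
t: 17.15
tool_pos: [0.6245, -0.2863, 0.1472]
tool_rot: [3.106, 0.47, 0.001]
contact_force: [0.3, 0.3, 0.0]
opening: 0.0514
grip_force: 0.0
t 17.15 pos [ 0.6245 -0.2863  0.1472] yaw -72.81 F [0.3 0.3 0. ] open 0.0514 grip 0.0 q6 0.73
offset [0.0021 0.0012 0.1352] twist [ 0.02 -0.05  0.29]Traceback (most recent call last):
  File "<stdin>", line 3, in <module>
    return _nx.concatenate(arrs, 1, dtype=dtype, casting=casting)
           ~~~~~~~~~~~~~~~^^^^^^^^^^^^^^^^^^^^^^^^^^^^^^^^^^^^^^^
ValueError: all the input array dimensions except for the concatenation axis must match exactly, but along dimension 0, the array at index 0 has size 480 and the array at index 1 has size 479
```

```bash
python3 go.py .627 -.2868 .012 -73.1;  python3 -m crank '[{"offset":[0.001,0.001,0.04],"twist":[0,0,0.3]},{"offset":[0.001,0.001,0.08],"twist":[0,0,0.3]},{"offset":[0.001,0.001,0.11],"twist":[0,0,0.3]},{"offset":[0.001,0.001,0.13],"twist":[0,0,0.3]},{"offset":[0.001,0.001,0.135],"twist":[0,0,0.3]},{"offset":[0.001,0.001,0.135],"twist":[0,0,0.3]},{"offset":[0.001,0.001,0.135],"twist":[0,0,0.3]}]'; python3 go.py .627 -.2868 .012 -73.1
```

```text
t 17.25 pos [ 0.6246 -0.2862  0.1475] yaw -72.78 F [-0.5  0.4 -0.4] open 0.0512 grip 0.0 q6 0.73
offset [0.0019 0.0012 0.1355] twist [ 0.05 -0.07  0.32]
t: 18.12
tool_pos: [0.6265, -0.2889, 0.0132]
tool_rot: [3.106, 0.459, 0.004]
contact_force: [-0.1, -0.2, -0.2]
opening: 0.0513
grip_force: 0.0
t 18.12 pos [ 0.6265 -0.2889  0.0132] yaw -73.18 F [-0.1 -0.2 -0.2] open 0.0513 grip 0.0 q6 0.74
offset [ 0.0011 -0.0019  0.0012] twist [ 0.13 -0.12 -0.08]
```

```bash
python3 -m crank '[{"offset":[0.001,-0.001,0],"twist":[0,0,0]},{"offset":[0.001,-0.001,0],"twist":[0,0,0]},{"offset":[0.001,-0.001,0],"twist":[0,0,0]},{"offset":[0.001,-0.001,0],"twist":[0,0,0]},{"offset":[0.001,-0.001,0],"twist":[0,0,0]},{"offset":[0.001,-0.001,0],"twist":[0,0,0]}]' 0 80; python3 go.py
```

```text
t: 18.88
tool_pos: [0.6269, -0.2874, 0.0126]
tool_rot: [3.107, 0.459, 0.003]
contact_force: [0.0, 1.7, 5.1]
opening: 0.0253
grip_force: 80.0
t 18.88 pos [ 0.6269 -0.2874  0.0126] yaw -73.19 F [0.  1.7 5.1] open 0.0253 grip 80.0 q6 0.74
```

```bash
python3 -m crank '[{"offset":[0,0,-0.015],"twist":[0,0,0]},{"offset":[0,0,-0.05],"twist":[0,0,0]},{"offset":[0,0,-0.09],"twist":[0,0,0]},{"offset":[0,0,-0.12],"twist":[0,0,0]},{"offset":[0,0,-0.12],"twist":[0,0,0]}]'; python3 go.py .5765 -.0455 .12 -101.9
```

```text
t: 19.5
tool_pos: [0.6275, -0.288, 0.1347]
tool_rot: [3.104, 0.459, 0.007]
contact_force: [0.3, -0.2, -2.6]
opening: 0.025
grip_force: 78.9
t 19.5 pos [ 0.6275 -0.288   0.1347] yaw -73.19 F [ 0.3 -0.2 -2.6] open 0.025 grip 78.9 q6 0.74
offset [ 0.0213 -0.247   0.0137] twist [ 0.19 -0.28 28.71]
```

```bash
python3 -m crank '[{"offset":[0.003,-0.03,0],"twist":[0,0,3]},{"offset":[0.006,-0.07,0],"twist":[0,0,7]},{"offset":[0.009,-0.11,0],"twist":[0,0,12]},{"offset":[0.012,-0.15,0.004],"twist":[0,0,17]},{"offset":[0.016,-0.19,0.008],"twist":[0,0,22]},{"offset":[0.02,-0.225,0.012],"twist":[0,0,26]},{"offset":[0.021,-0.24,0.014],"twist":[0,0,28]},{"offset":[0.021,-0.247,0.014],"twist":[0,0,28.7]},{"offset":[0.021,-0.247,0.014],"twist":[0,0,28.7]},{"offset":[0.021,-0.247,0.014],"twist":[0,0,28.7]}]'
cat > f3.py <<'E'
import sys
from h import *
I={n:get_image(n) for n in("scene","top")}; o=get_obs(); zu=o["tool_pos"][2]-.0126
case=np.load("poses.npy")[0]; from scipy.spatial.transform import Rotation as Ro
R=Ro.from_rotvec(o["tool_rot"]).as_matrix(); yaw=np.arctan2(R[1,1],R[0,1])+np.pi/2
print("tool",np.round(o["tool_pos"],4),"cover yaw by tool",round(yaw,4),"z axis",np.round(R[:,2],4),"underside",round(zu,4))
p0=[*o["tool_pos"][:2],yaw]; top=zu+.008
for ns in(("top",),("scene",),("scene","top")): 
    p=fit({n:I[n] for n in ns},p0,rect(.1,.076,top),top); print(ns,np.round(p,4))
def show(c,n,ps,h=30,size=400):
    im=crop(n,I[n],c,(h,h),size); raw=im.copy()
    for P,col in ps:
        for x,y in (proj(n,P)-np.array(c)+h)*size/(2*h): cv2.circle(im,(int(x),int(y)),1,col,-1)
    return im
P=[(tr(p,np.vstack([rect(.1,.076,top),holes(top)])),(0,0,255)),(tr(case,rect(.1,.076,.06)),(0,255,0))]
cs=[np.round(proj(n,tr(p,[[0,0,top]]))[0]).astype(int) for n in("top","scene")]
cv2.imwrite(sys.argv[1],np.hstack([show(c,n,P) for c,n in zip(cs,("top","scene"))]))
E
python3 f3.py pics/z7.png
```

```text
t: 20.75
tool_pos: [0.5747, -0.0452, 0.117]
tool_rot: [3.124, -0.326, -0.0]
contact_force: [-0.3, 0.1, -2.4]
opening: 0.025
grip_force: 79.3
tool [ 0.5749 -0.0452  0.1173] cover yaw by tool -0.2082 z axis [ 1.e-04 -2.e-04 -1.e+00] underside 0.1047
('top',) [ 0.52   -0.0342 -0.1372]
('scene',) [ 0.5737 -0.0456 -0.2322]
('scene', 'top') [ 0.5741 -0.0455 -0.2191]
```

View pics/z7.png

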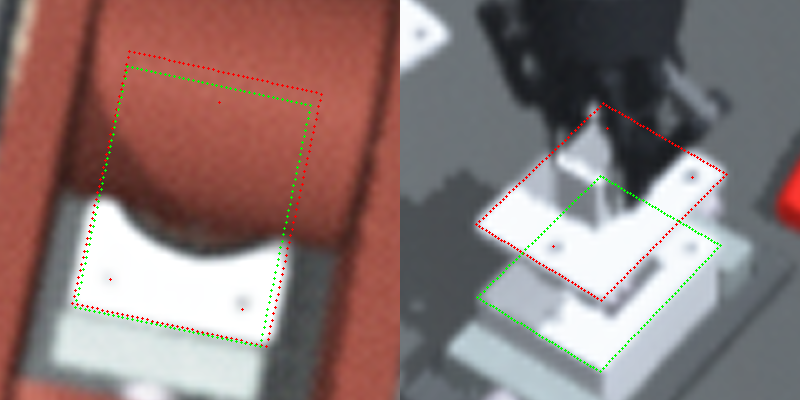

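The cover is in hand over the case with its A end at +x. Holes B and C show at (104,282) and (242,303) in the top view. I'll descend to hover height, then compare the holes camera by camera.

```bash
python3 -m crank '[{"offset":[0.001,0,0.01],"twist":[0,0,0]},{"offset":[0.001,0,0.02],"twist":[0,0,0]},{"offset":[0.001,0,0.027],"twist":[0,0,0]},{"offset":[0.001,0,0.029],"twist":[0,0,0]},{"offset":[0.001,0,0.029],"twist":[0,0,0]},{"offset":[0.001,0,0.029],"twist":[0,0,0]}]'
cat > f4.py <<'E'
import sys
from h import *
from scipy.spatial.transform import Rotation as Ro
o=get_obs(); zu=o["tool_pos"][2]-.0126; tz=zu+.008
R=Ro.from_rotvec(o["tool_rot"]).as_matrix(); yaw=np.arctan2(R[1,1],R[0,1])+np.pi/2
print("tool",np.round(o["tool_pos"],4),"yaw",round(yaw,4),"zaxis",np.round(R[:,2],4),"gap",round(zu-.06,4),"F",np.round(o["contact_force"],1))
old={n:cv2.imread(f"pics/{n}0.png").astype(float).mean(2) for n in("scene","top")}
new={n:get_image(n) for n in("scene","top")}
yy,xx=np.mgrid[:420,:560]
def cen(g,uv,r=3.2):
    for _ in range(6):
        d=np.hypot(xx-uv[0],yy-uv[1])<r; ref=np.percentile(g[d],85); w=np.where(d,np.clip(ref-g-4,0,None),0)
        if w.sum()==0: return uv,0
        uv=np.array([(xx*w).sum(),(yy*w).sum()])/w.sum()
    return uv,w.max()
case={"top":[.5782,-.0443,-.2045],"scene":[.5749,-.0467,-.2096]}
for n in("top","scene"):
    g=new[n].astype(float).mean(2)
    for i,h in enumerate("ABC"):
        a,wa=cen(old[n],proj(n,tr(case[n],holes(.06)))[i]); P=unproj(n,a,.06)[0]
        # cover hole expected: straight over the case hole, this camera's bias included
        e=proj(n,tr(case[n],holes(tz)))[i]; b,wb=cen(g,e,4); Q=unproj(n,b,tz)[0]
        print(n,h,"case",np.round(P[:2],4),int(wa),"cover",np.round(Q[:2],4),int(wb),"err mm",np.round((Q-P)[:2]*1e3,1))
def show(c,n,h=28,size=400):
    im=crop(n,new[n],c,(h,h),size)
    P=tr(case[n],np.vstack([rect(.1,.076,tz),holes(tz)]))
    for x,y in (proj(n,P)-np.array(c)+h)*size/(2*h): cv2.circle(im,(int(x),int(y)),1,(0,0,255),-1)
    return im
cv2.imwrite(sys.argv[1],np.hstack([show(np.round(proj(n,tr(case[n],[[0,0,tz]]))[0]).astype(int),n) for n in("top","scene")]))
E
python3 f4.py pics/z8.png
```

```text
t: 21.6
tool_pos: [0.576, -0.0448, 0.0888]
tool_rot: [3.125, -0.325, 0.001]
contact_force: [0.2, -1.1, -2.6]
opening: 0.0251
grip_force: 79.3
tool [ 0.576  -0.0448  0.0888] yaw -0.2074 zaxis [ 8.e-04 -2.e-04 -1.e+00] gap 0.0162 F [ 0.2 -1.1 -2.6]
top A case [ 0.6154 -0.0512] 26 cover [ 0.5832 -0.0465] 15 err mm [-32.1   4.7]
top B case [ 0.5463 -0.0108] 20 cover [ 0.5457 -0.0111] 24 err mm [-0.6 -0.3]
top C case [ 0.5359 -0.0619] 21 cover [ 0.5352 -0.0625] 36 err mm [-0.7 -0.5]
scene A case [ 0.6334 -0.0526] 61 cover [ 0.643  -0.0542] 57 err mm [ 9.7 -1.6]
scene B case [ 0.5212 -0.0074] 123 cover [ 0.5357 -0.0356] 41 err mm [ 14.5 -28.2]
scene C case [ 0.5073 -0.0793] 34 cover [ 0.514  -0.0604] 14 err mm [ 6.7 19. ]
```

View pics/z8.png

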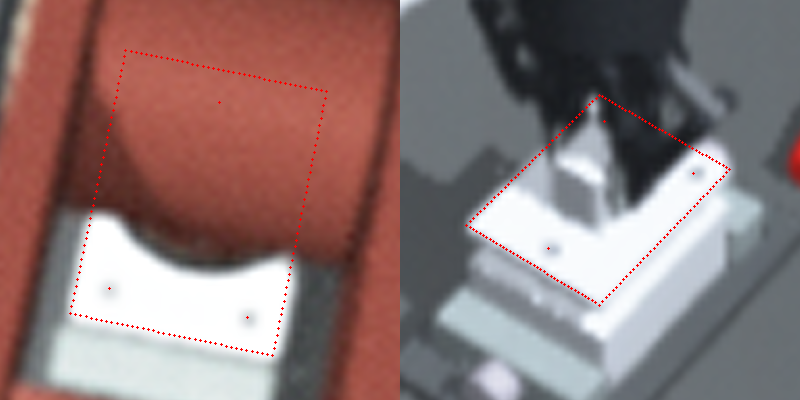

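Cover holes are within about 0.7 mm of the case holes in the top view, and in the scene view A (552,248) and the far hole (696,172) sit on the predicted spots. A small trim, then one last look at everything.

```bash
python3 -m crank '[{"offset":[0.0005,-0.0005,0.001],"twist":[0,0,0]},{"offset":[0.0005,-0.0005,0.001],"twist":[0,0,0]},{"offset":[0.0005,-0.0005,0.001],"twist":[0,0,0]},{"offset":[0.0005,-0.0005,0.001],"twist":[0,0,0]}]'; python3 f4.py pics/z9.png | grep -E "tool|top [BC]"
python3 - <<'E'
from h import *
I={n:get_image(n) for n in("scene","top")}; o=get_obs(); print(o["t"],o["tool_pos"],np.abs(o["dq"]).max())
a=crop("scene",I["scene"],(358,238),(25,30),400); b=crop("top",I["top"],(175,228),(25,30),400)
cv2.imwrite("pics/z10.png",np.hstack([a,b]))
E
```

```text
t: 22.2
tool_pos: [0.5762, -0.0444, 0.0873]
tool_rot: [3.125, -0.325, 0.0]
contact_force: [0.6, 0.0, -3.0]
opening: 0.0249
grip_force: 79.3
tool [ 0.5762 -0.0444  0.0873] yaw -0.2075 zaxis [ 0. -0. -1.] gap 0.0147 F [ 0.6  0.  -3. ]
top B case [ 0.5463 -0.0108] 20 cover [ 0.5459 -0.0112] 25 err mm [-0.4 -0.4]
top C case [ 0.5359 -0.0619] 21 cover [ 0.5353 -0.062 ] 30 err mm [-0.6 -0.1]
22.4 [ 0.57625862 -0.04436302  0.08730021] 0.0014333856125675196
```

View pics/z10.png

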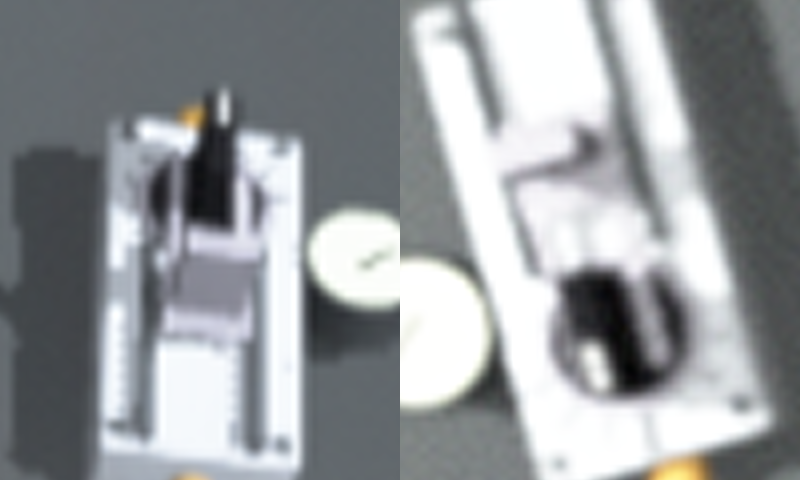

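The regulator is unchanged: fork home with its prongs beside the wing, and the pointer at (600,365) on the mark's line. The cover is still and level with a gap of about 15 mm, so I'm handing in.

```bash
python3 -c "
from station import *
print(finish_job())"
```

```text
the job is handed in; nothing more can be done
None
```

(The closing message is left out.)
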